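Stack the drying tier over the wet painting

TASK

A wet painting lies on the bottom drying frame, the one with blue corner sockets that is fixed to the table. Take the loose tier frame with the blue corners (not the orange one, which has another post spacing) and stack it on the bottom frame: lower its four corner posts into the four blue sockets before you let go, rather than dropping it, and leave it standing level with every post fully home. Do not touch the wet painting or shift the orange tier.

Things in the scene. Friction and masses are not known exactly. Their poses are not given: they have to be found in the camera images.
- tier: Loose tier to place: wooden frame, blue corners, 0.4 kg, 222x182 mm, 111 tall, on four 14 mm square posts at x=+-85, y=+-65. Origin centred at the post feet; x = long side, z up. Rails and beam at z 65-83. Grip the centre beam (along x, 24 wide in y) with fingers closing along y; openings beside it are 46 wide. Blue 52 mm sockets on its corners, z 83-111. Either way round will do (half turn).
- base: Bottom frame, fixed to the table: wood, blue sockets on its corners at x=+-85, y=+-65 mm, 222x182, 58 tall. Origin on the table below its centre; x = long side, z up. Each socket is a square funnel, 46 wide inside at the mouth (z 58), 30 at the floor (z 30). With the posts home the tier's origin is 30 mm above this one.
- painting: The wet painting: white canvas with red, yellow, blue and orange paint, 110x116x16 mm, fixed on the bottom frame between its sockets. Origin at the centre of its underside, 30 mm above the bottom frame's origin; its wet top is 46 mm above the table.
- other_tier: The wrong tier, to be left alone: like the blue one but with orange corners and a square 130x130 mm post spacing, 182x182 mm overall, 111 tall, loose. Origin centred at its post feet. The other loose things about (cup, glass, pots, brush, knife, small canvas) are under 90 mm tall.

How it is judged:
On the way:
1. the four posts of the blue tier are inside the sockets while the gripper still holds it (horizontal distance between tier and base below 0.015 m and angle between the x axis of tier and the x axis of base, either way round below 0.175 rad and z of tier in the frame of base below 0.054 m and contact force between the fingers and tier above 0.5 N), for 0.05 s.
At the end, for the whole second after the job is handed in: The blue tier rests on the bottom frame, all posts on the socket floors: centres within 15 mm, long sides within 10 degrees (either way round), origin 24 to 36 mm above the bottom frame's, tilt under 3.4 degrees, at rest; the orange tier within 25 mm of its start (horizontal distance between tier and base below 0.015 m and angle between the x axis of tier and the x axis of base, either way round below 0.175 rad and z of tier in the frame of base between 0.024 and 0.036 m and angle between tier's own z axis and vertical below 0.06 rad and linear speed of tier below 0.02 m/s and angular speed of tier below 0.1 rad/s and distance of other_tier from where it was at the start of the episode below 0.025 m); the robot touches nothing.
It fails at once if the wet painting is touched (contact force between painting and anything else above 0.3 N).
It fails at once if the orange tier is shifted by 25 mm or more (distance of other_tier from where it was at the start of the episode above 0.025 m).
It also fails if it takes over 45 s, if anything falls off the work surface, if the arm or the gripper's body presses on something with over 40 N, if the wrist force passes 120 N, or if a joint passes its speed limit or range.

ROBOT

A 7-joint arm with a two-finger parallel gripper is mounted at the origin on the work surface. World frame = base frame: x ahead of the robot, y to its left, z up, the work surface at z = 0. Lengths are in m, angles in rad, forces in N, time in s.
With the tool pointing down it reaches from about 0.425 to 0.925 m from the base axis. Payload 6.8 kg.
Tool frame: the origin (TCP) lies at the very end of the fingers, on their centre line; the grasp point (between the pads) lies bot.grip_point_offset behind it (bot.grip_point_offset is the distance from the TCP to the grasp point, in m); z points along the fingers, y is the line along which they close (so a half turn about z gives the same grasp; the last joint's range is limited). The gripper opens to 85 mm and grips with 20 to 120 N. Pads are 22 mm wide; open, the fingers measure 114 mm over their backs; the gripper's body (76 mm by 85 mm) begins 54 mm behind the grasp point. The pads swing forward as they close: fully open they stand 13 mm farther back than shut.
Start: joints at [-1.385, 0.477, 0.022, 1.555, -0.011, 1.109, -0.083], TCP at [0.195, 0.646, 0.231] pointing down, gripper open.
Joint ranges: [-2.96, 2.96], [-0.34, 2.1], [-1.41, 1.46], [0.24, 2.44], [-1.37, 4.51], [0.17, 1.92], [-2.96, 2.96]. Speed limits (rad/s): [2.39, 2.39, 3.14, 3.14, 3.14, 3.14, 3.14].

INTERFACE

Orientations are given as a unit quaternion [w, x, y, z].
In Python, from station import bot, imaging gives the robot as it stands. The module is installed in compiled form; this text tells all that it offers.
- The arm moves only by the tool carry_out, never from a script. Its argument "targets" is one flat list of numbers, 5 for each row, row after row: the closure in counts, from 0 (fully open) to 255 (shut), then the shift along the world's x, y, z in mm, then the turn about the world's z in degrees. A call has 1 to 20 rows; each row shifts and turns the commanded pose from where the row before left it; what a row does not reach is not made up. A row lasts 1/10 s, in which the tool goes at most 50 mm and 8.59 degrees, less where a joint would pass 70% of its speed; a pose out of reach is approached as far as the arm can. A call is refused whole if a number of a shift passes 50 or a number of a turn 8.59, either way. A call with a gripper value outside its range is refused whole. The fingers move at their own pace and stop on an object; "newtons" is the grip in N (left out, the last holds). Time passes only in rows, so rows that do not move let the fingers close. It gives the time, the measured TCP pose, the force, the opening and the grip force at its end, in the units of the state.
- bot.get_obs(): the state, without advancing time (a new reading comes with each control period).
- imaging.read_camera(name): name is "scene" or "top" or "wrist"; returns a dict with "frame" (420x560x3 uint8, red, green, blue), "fov_y" (degrees; the focal length in pixels is half the picture's height over the tangent of half this angle, whatever the lens; pixels are square), "cx", "cy" (the principal point, pixels), "pose" (4x4, takes a point from camera to world coordinates); the wrist camera has in their place "tool_from_camera" (4x4, takes a point from camera to tool coordinates, whose origin is the TCP and whose axes are the flange's). Camera axes: x right, y up, looking along -z (the intrinsics and any distortion apply to the point x, -y, -z); pixel columns grow to the right and rows downward; lengths in m; the calibration is good to about 2 mm. A picture is of the moment at which its call begins: read the wrist's pose just before it. There is no depth.
- bot.hand_in(): hands the job in; it is judged then, once.
The state is a dict: "t": time; "q": joint angles; "joint_vel": joint speeds; "joint_torque": joint torques, N m; "eef_pos": TCP position; "tool_rot": TCP orientation; "contact_force": force on the tool from outside, world axes, zero at the start; "torque": the same for the moment, N m; "gripper_width": opening from 0.0 (shut) to 1.0 (fully open); "grasp_force": force on a finger pad.
Only numpy, scipy, OpenCV 4.12 (cv2) and the standard library are available. Lean on these libraries where they do the work, as an engineer would, in place of code of your own. Each camera call takes 0.05 s, during which the arm holds its last target. There are 200 camera calls.

## Working session

There is one attempt and no reset: what is moved stays moved. The work goes in short steps, Python scripts to look and compute and a tool call to move; the robot and the scene stay as the last step left them, time stands still between calls to the robot, and variables do not carry over. Pictures are saved under pics/ and viewed, at most 10 in all, crops included, and the job is handed in when it is done.

Besides the shell and the picture viewer there is one more tool, called after "Call:" by a JSON object that holds its "name" and its "arguments". carry_out: Moves the arm, as the interface text tells. Its arguments: {"type":"object","properties":{"targets":{"type":"array","items":{"type":"number"}},"newtons":{"type":"number"}},"required":["targets"]}

```bash
mkdir -p pics; python3 - <<'E'
from station import bot, imaging
import cv2,numpy as np
np.set_printoptions(precision=4,suppress=True)
for n in ("scene","top"):
    c=imaging.read_camera(n); cv2.imwrite(f"pics/{n}0.png",c["frame"][:,:,::-1])
    print(n,{k:v for k,v in c.items() if k!="frame"})
print(bot.get_obs(), bot.grip_point_offset)
E
```

```text
scene {'fov_y': 43.662513805048114, 'cx': 282.43647418789914, 'cy': 213.28317474316296, 'pose': array([[-0.8322, -0.2898,  0.4728,  1.141 ],
       [ 0.5542, -0.4625,  0.6921,  0.8715],
       [ 0.0181,  0.8379,  0.5455,  0.7667],
       [ 0.    ,  0.    ,  0.    ,  1.    ]])}
top {'fov_y': 46.6537107576636, 'cx': 279.8623160219877, 'cy': 211.69657943072622, 'pose': array([[-0.0148,  0.9984, -0.0541,  0.4609],
       [-0.9999, -0.0149, -0.0025,  0.0142],
       [-0.0033,  0.0541,  0.9985,  1.2984],
       [ 0.    ,  0.    ,  0.    ,  1.    ]])}
{'t': 0.1, 'q': array([-1.3851,  0.4777,  0.0223,  1.5563, -0.0115,  1.1093, -0.0831]), 'joint_vel': array([ 0.001 , -0.0008, -0.001 , -0.0017, -0.0004,  0.0006, -0.0025]), 'joint_torque': array([  0.0043, -59.7753,   1.6138, -28.1953,   0.0129,   0.0051,
         0.    ]), 'eef_pos': array([0.1953, 0.6456, 0.2304]), 'tool_rot': array([-0.0001,  0.1464,  0.9892, -0.0008]), 'contact_force': array([ 0.173 ,  0.0956, -0.0588]), 'torque': array([-0.0263,  0.0663,  0.0166]), 'grasp_force': 0.0, 'gripper_width': 1.0011791699741714} 0.0187
```

View pics/top0.png

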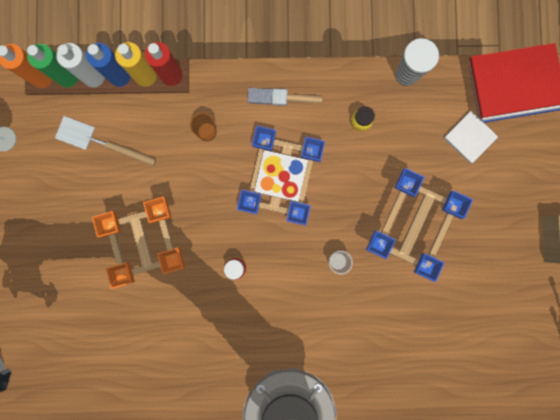

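View pics/scene0.png

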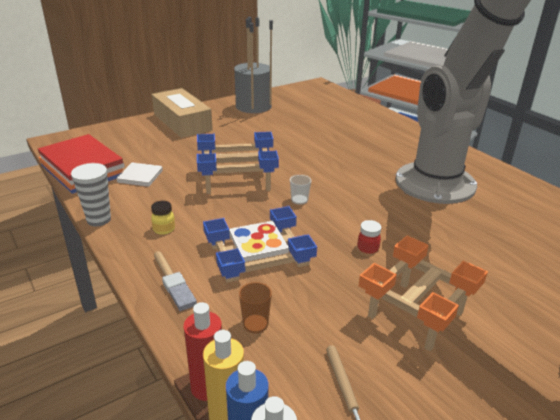

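The top view shows the base's blue sockets near (264,137), (312,149), (249,201) and (299,213). The blue tier's are near (408,181), (457,205), (380,244) and (429,267), and the orange tier is at the left around (140,242). In the scene view the blue tier stands behind the base, with a cup at (300,188) between them.

```bash
cat > h.py <<'E'
import cv2,numpy as np
from station import bot, imaging
from scipy.spatial.transform import Rotation as R
np.set_printoptions(precision=4,suppress=True)
def cast(c,uv,z,T=None):
    T=c["pose"] if T is None else T
    f=c["frame"].shape[0]/2/np.tan(np.radians(c["fov_y"]/2))
    d=T[:3,:3]@np.array([(uv[0]-c["cx"])/f,-(uv[1]-c["cy"])/f,-1])
    return T[:3,3]+d*(z-T[2,3])/d[2]
def blobs(c,amin=200):
    h=cv2.cvtColor(c["frame"],cv2.COLOR_RGB2HSV)
    m=cv2.inRange(h,(108,130,40),(125,255,255))
    cs,_=cv2.findContours(m,cv2.RETR_EXTERNAL,cv2.CHAIN_APPROX_NONE)
    out=[]
    for k in cs:
        k=cv2.convexHull(k); a=cv2.contourArea(k)
        if a>amin:
            M=cv2.moments(k); out.append((M["m10"]/M["m00"],M["m01"]/M["m00"],a))
    return out
def pose(P):   # centre, long-axis angle, side lengths of 4 corner points
    P=np.array(P)[:,:2]; c=P.mean(0)
    (_,(w,h),a)=cv2.minAreaRect((P*1000).astype(np.float32))
    d=P-c; D=sorted(range(1,4),key=lambda i:np.linalg.norm(P[i]-P[0]))
    j=D[1]; o=[i for i in range(4) if i not in(0,j)]
    v=P[j]-P[0]; w2=P[D[2]]-P[D[0]]
    if v@w2<0:w2=-w2
    v=v+w2
    return c,np.degrees(np.arctan2(v[1],v[0])),(w,h)
E
python3 - <<'E'
from h import *
for n in ("top","scene"):
    c=imaging.read_camera(n); B=blobs(c,150)
    print(n,np.round(B,1).tolist())
    if n=="top":
        b=[x for x in B if 235<x[0]<325 and 120<x[1]<225]; t=[x for x in B if 365<x[0]<475 and 165<x[1]<285]
    else:
        b=[x for x in B if 195<x[0]<325 and 195<x[1]<285]; t=[x for x in B if 190<x[0]<285 and 125<x[1]<180]
    for nm,s,z in (("base",b,.044),("tier",t,.097)):
        if len(s)==4: print(nm,pose([cast(c,x,z) for x in s]))
        else: print(nm,len(s))
E
```

```text
top [[428.8, 267.0, 440.0], [380.6, 244.2, 425.0], [297.9, 212.7, 338.5], [457.3, 204.5, 447.5], [248.7, 201.5, 356.0], [409.2, 182.1, 431.5], [312.4, 149.0, 355.0], [263.5, 137.9, 366.0], [107.1, 64.2, 929.0]]
base (array([0.6236, 0.014 ]), np.float64(-13.737436428808406), (130.4584503173828, 170.22203063964844))
tier (array([ 0.4897, -0.3252]), np.float64(-26.17887517535015), (130.30374145507812, 169.962890625))
scene [[245.5, 393.9, 1604.0], [230.4, 262.6, 533.5], [302.1, 247.6, 480.5], [215.3, 229.2, 363.5], [283.1, 216.3, 323.0], [206.2, 162.3, 298.5], [205.6, 141.8, 202.0], [266.0, 150.8, 600.0]]
base (array([0.6224, 0.013 ]), np.float64(166.6340583023565), (136.8607940673828, 174.2473602294922))
tier 3
```

Call:
{"name": "carry_out", "arguments": {"targets": [90, 32, -36, 0, 0, 90, 32, -36, 0, 0, 90, 32, -36, 0, 0, 90, 32, -36, 0, 0, 90, 32, -36, 0, 0, 90, 32, -36, 0, 0, 90, 32, -36, 0, 0, 90, 32, -36, 0, 0, 90, 32, -36, 0, 0, 90, 32, -36, 0, 0, 90, 32, -36, 0, 0, 90, -4, -44, 0, -2, 90, -4, -44, 0, -2, 90, -4, -44, 0, -2, 90, -4, -44, 0, -2, 90, -4, -44, 0, -1.4, 90, -4, -44, 0, 0, 90, -4, -44, 0, 0, 90, -4, -44, 0, 0, 90, -4, -44, 0, 0], "newtons": 60}}

```text
t: 2.2
eef_pos: [0.511, -0.1475, 0.2315]
tool_rot: [0.0, 0.227, 0.974, 0.0]
contact_force: [0.3, 1.0, 0.4]
gripper_width: 0.648
grasp_force: 0.0
```

Call:
{"name": "carry_out", "arguments": {"targets": [90, -5, -40, 0, 0, 90, -5, -40, 0, 0, 90, -5, -40, 0, 0, 90, -4, -38, 0, 0, 90, -2, -20, 0, 0, 90, 0, 0, 0, 0]}}

```text
t: 2.8
eef_pos: [0.4889, -0.3277, 0.2313]
tool_rot: [-0.0, 0.23, 0.973, -0.001]
contact_force: [0.7, -0.2, -1.0]
gripper_width: 0.649
grasp_force: 0.0
```

```bash
python3 - <<'E'
from h import *
o=bot.get_obs(); c=imaging.read_camera("wrist"); cv2.imwrite("pics/w1.png",c["frame"][:,:,::-1])
W=np.eye(4);W[:3,3]=o["eef_pos"];W[:3,:3]=R.from_quat(o["tool_rot"],scalar_first=True).as_matrix()
T=W@c["tool_from_camera"]; print(o["eef_pos"],T)
B=blobs(c,500); print(np.round(B,1).tolist()); print([cast(c,x,.104,T) for x in B])
if len(B)==4: print(pose([cast(c,x,.104,T) for x in B]))
E
```

```text
[ 0.4889 -0.3277  0.2313] [[ 0.4478 -0.8601 -0.2442  0.4261]
 [ 0.8941  0.4302  0.1246 -0.2972]
 [-0.0021 -0.2741  0.9617  0.3747]
 [ 0.      0.      0.      1.    ]]
[[213.6, 300.0, 2422.5], [381.8, 273.2, 556.5], [333.9, 299.6, 1498.5], [179.9, 76.2, 6813.5], [372.0, 74.3, 6907.5]]
[array([ 0.5432, -0.4078,  0.104 ]), array([ 0.5817, -0.2782,  0.104 ]), array([ 0.5861, -0.3213,  0.104 ]), array([ 0.3842, -0.3458,  0.104 ]), array([ 0.4415, -0.2288,  0.104 ])]
```

View pics/w1.png

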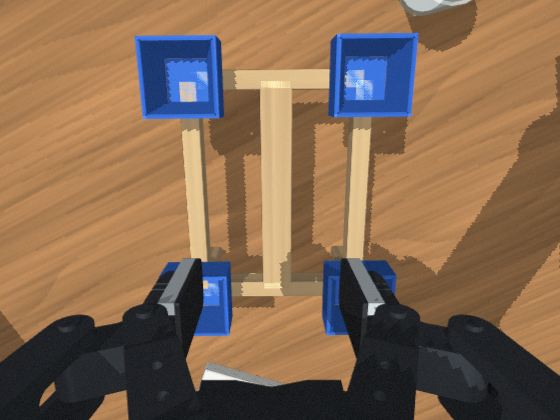

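The wrist view shows the beam centred between the fingers near column 276. The two far sockets, at (180,76) and (372,74), agree with the top-view pose to within 1 mm. I'll descend and grip.

Call:
{"name": "carry_out", "arguments": {"targets": [90, 1, 2, -40, 0, 90, 0, 0.5, -40, 0, 90, 0, 0, -35, 0, 90, 0, 0, -25, 0, 90, 0, 0, -20, 0, 90, 0, 0, -10, 0, 90, 0, 0, -6, 0, 90, 0, 0, 0, 0, 255, 0, 0, 0, 0, 255, 0, 0, 0, 0, 255, 0, 0, 0, 0, 255, 0, 0, 0, 0, 255, 0, 0, 0, 0, 255, 0, 0, 0, 0], "newtons": 60}}

```text
t: 4.25
eef_pos: [0.4921, -0.3223, 0.0567]
tool_rot: [0.001, 0.227, 0.974, -0.0]
contact_force: [-0.8, 0.4, 6.8]
gripper_width: 0.268
grasp_force: 60.1
```

Call:
{"name": "carry_out", "arguments": {"targets": [255, 0, 0, 5, 0, 255, 0, 0, 10, 0, 255, 0, 0, 25, 0, 255, 0, 0, 30, 0, 255, 0, 0, 30, 0, 255, 0, 0, 25, 0, 255, 0, 0, 15, 0, 255, 0, 0, 0, 0, 255, 0, 0, 0, 0]}}

```text
t: 5.15
eef_pos: [0.491, -0.3208, 0.1945]
tool_rot: [-0.001, 0.227, 0.974, 0.0]
contact_force: [-0.0, 0.7, -4.1]
gripper_width: 0.271
grasp_force: 59.5
```

```bash
python3 - <<'E'
from h import *
o=bot.get_obs(); print(o["eef_pos"],o["tool_rot"],o["contact_force"],o["torque"],o["grasp_force"])
c=imaging.read_camera("scene"); cv2.imwrite("pics/s2.png",c["frame"][:,:,::-1])
E
```

```text
[ 0.491  -0.3208  0.1945] [-0.0005  0.2268  0.9739  0.0003] [-0.0018  0.7312 -4.074 ] [ 0.039   0.0294 -0.0426] 59.46268379688263
```

View pics/s2.png

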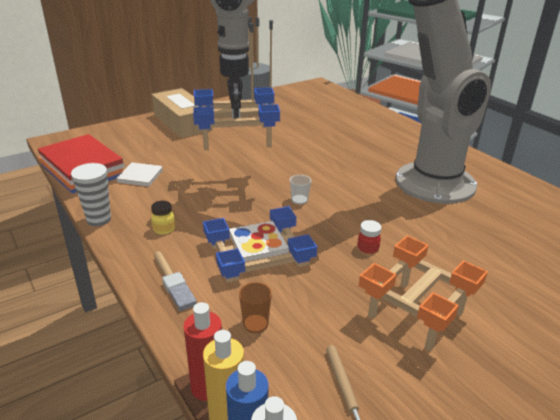

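The tier hangs level in the gripper, with its sockets at rows 97–115 and its posts clear of the table. Next I'll carry it over the base.

Call:
{"name": "carry_out", "arguments": {"targets": [255, 4, 10, 0, 0.5, 255, 8, 20, 0, 1, 255, 12, 30, 0, 1.2, 255, 14, 36, 0, 1.4, 255, 14, 36, 0, 1.4, 255, 14, 36, 0, 1.4, 255, 14, 36, 0, 1.4, 255, 14, 36, 0, 1.4, 255, 14, 36, 0, 1.4, 255, 12, 30, 0, 1, 255, 8, 20, 0, 0.4, 255, 4, 10, 0, 0, 255, 0, 0, 0, 0, 255, 0, 0, 0, 0]}}

```text
t: 6.6
eef_pos: [0.6229, 0.0125, 0.195]
tool_rot: [-0.0, 0.121, 0.993, -0.001]
contact_force: [-0.2, -0.8, -3.5]
gripper_width: 0.271
grasp_force: 59.3
```

```bash
python3 - <<'E'
from h import *
o=bot.get_obs(); print(o["eef_pos"],o["tool_rot"],o["contact_force"],o["grasp_force"])
for n in ("top","scene"):
    c=imaging.read_camera(n); cv2.imwrite(f"pics/{n}3.png",c["frame"][:,:,::-1])
    B=blobs(c,100); print(n); 
    for b in B: print(np.round(b,1),cast(c,b,.097+.138)[:2])
im=[cv2.imread(f"pics/{n}3.png")[90:310,160:400] for n in("top","scene")]
cv2.imwrite("pics/c3.png",cv2.resize(np.hstack(im),None,fx=1.6,fy=1.6))
E
```

```text
[0.6229 0.0125 0.195 ] [-0.0004  0.1207  0.9927 -0.0007] [-0.1739 -0.8162 -3.54  ] 59.33373749256134
top
[240.6 196.4 418. ] [0.5534 0.1025]
[320.4 136.9 527.5] [ 0.6824 -0.0749]
[107.   64.2 927.5] [0.8531 0.3967]
scene
[ 245.4  393.9 1595.5] [0.9412 0.5075]
[230.2 262.7 538.5] [0.8333 0.2741]
[302.1 248.  499. ] [0.7116 0.304 ]
[216.  230.3 417. ] [0.8102 0.1804]
[282.7 217.6 385.5] [0.6878 0.2092]
[226.9 187.4 632.5] [0.7219 0.0588]
[305.5 174.8 589. ] [0.5571 0.0993]
[211.7 158.5 474.5] [ 0.6898 -0.07  ]
[284.1 148.4 457. ] [ 0.5256 -0.0283]
```

View pics/c3.png

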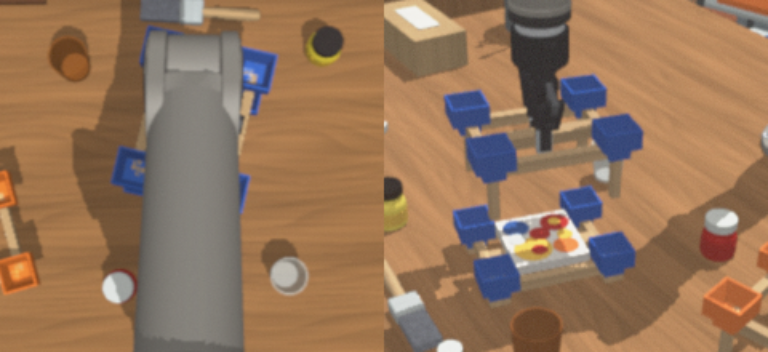

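The crop shows the tier hovering squarely over the base. In the scene view its sockets average (0.6236, 0.0150) at −13.8°, within 2 mm of the base, so I'll lower it.

Call:
{"name": "carry_out", "arguments": {"targets": [255, -1, -1, -10, 0, 255, 0, 0, -20, 0, 255, 0, 0, -20, 0, 255, 0, 0, -15, 0, 255, 0, 0, -10, 0, 255, 0, 0, -8, 0, 255, 0, 0, -6, 0, 255, 0, 0, -5, 0, 255, 0, 0, -4, 0, 255, 0, 0, -3, 0, 255, 0, 0, 0, 0, 255, 0, 0, 0, 0]}}

```text
t: 7.9
eef_pos: [0.6227, 0.0136, 0.0945]
tool_rot: [0.0, 0.12, 0.993, 0.0]
contact_force: [0.1, -0.2, -3.2]
gripper_width: 0.269
grasp_force: 59.4
```

Call:
{"name": "carry_out", "arguments": {"targets": [255, 0, 0, -2, 0, 255, 0, 0, -2, 0, 255, 0, 0, -1.5, 0, 255, 0, 0, -1, 0, 255, 0, 0, 0, 0]}}

```text
t: 8.4
eef_pos: [0.6223, 0.0136, 0.0876]
tool_rot: [-0.0, 0.12, 0.993, -0.0]
contact_force: [-0.7, 0.2, -3.9]
gripper_width: 0.268
grasp_force: 59.4
```

Call:
{"name": "carry_out", "arguments": {"targets": [255, 0, 0, -1, 0, 255, 0, 0, -1, 0, 255, 0, 0, 0, 0]}}

```text
t: 8.7
eef_pos: [0.6226, 0.0136, 0.0867]
tool_rot: [0.0, 0.12, 0.993, 0.0]
contact_force: [-3.3, 0.6, 5.0]
gripper_width: 0.269
grasp_force: 60.3
```

The force has gone from −4 to +5 N, so the posts are on the socket floors. I'll open part way, then rise.

Call:
{"name": "carry_out", "arguments": {"targets": [90, 0, 0, 0, 0, 90, 0, 0, 0, 0, 90, 0, 0, 0, 0, 90, 0, 0, 0, 0, 90, 0, 0, 10, 0, 90, 0, 0, 20, 0, 90, 0, 0, 30, 0, 90, 0, 0, 40, 0, 90, 0, 0, 40, 0, 90, 0, 0, 20, 0, 90, 0, 0, 0, 0, 90, 0, 0, 0, 0]}}

```text
t: 9.9
eef_pos: [0.6224, 0.0136, 0.2463]
tool_rot: [0.0, 0.12, 0.993, 0.0]
contact_force: [-0.3, 0.1, -0.6]
gripper_width: 0.651
grasp_force: 0.0
```

```bash
python3 - <<'E'
from h import *
o=bot.get_obs(); print(o["eef_pos"],o["contact_force"],o["gripper_width"])
c=imaging.read_camera("scene"); cv2.imwrite("pics/s4.png",cv2.resize(c["frame"][140:320,160:400,::-1],None,fx=2.5,fy=2.5))
B=[b for b in blobs(c,100) if b[1]<320]; 
for b in B: print(np.round(b,1),cast(c,b,.127)[:2])
E
```

```text
[0.6224 0.0136 0.2463] [-0.3373  0.0904 -0.6062] 0.650985869036792
[230.3 262.5 545. ] [0.7704 0.1523]
[302.1 248.2 498.5] [0.6248 0.1892]
[224.9 231.9 870. ] [0.7296 0.0552]
[299.5 218.7 720.5] [0.5668 0.098 ]
[214.8 201.  438. ] [ 0.6903 -0.0665]
[283.7 189.1 417. ] [ 0.5247 -0.0276]
```

View pics/s4.png

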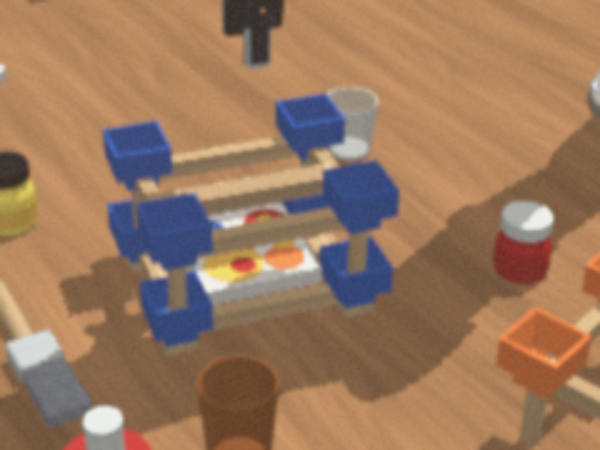

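The tier stands level on the base with its posts in the sockets, and the gripper is clear above. The rear sockets are within about 2 mm of where they should be.

```bash
python3 -c "
from station import bot
print(bot.hand_in())"
```

```text
the job is handed in; nothing more can be done
None
```

The blue tier is stacked level on the bottom frame, its four posts lowered into the sockets before release; the painting and orange tier were left alone, and the job is handed in (no verdict was shown).

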